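# Put the lens back in the stand magnifier

## Task

Two round lenses in metal rims lie on the sewing-room bench beside a three-legged stand magnifier that has lost its lens. Pick up the larger lens and lower it into the stand, so that it lies flat between the three stops, bearing on all three ledges without rocking, and let go of it; do not drop it in, and leave the smaller lens where it lies.

Things in the scene. Friction and masses are not known exactly. Their poses are not given: they have to be found in the camera images.
- lens: the larger lens: clear glass in a dark steel rim, a plain disc 56 mm in diameter and 20 mm thick (about 0.12 kg), lying flat on the bench. Origin at the disc's centre (10 mm above the bench); z along the disc's axis. It is the same all round and either way up.
- lens_small: the smaller lens, not wanted: the same build, 36 mm in diameter and 20 mm thick, lying flat on the bench. Origin at the disc's centre.
- stand: grey three-legged stand, fixed: a foot ring of radius 41 to 55 mm, 8 mm high, and three legs 14 mm wide. Origin on the bench at the ring's centre, z up. From above the legs stand at 0 (its +x), +135 and -135 degrees; the sides at +y and -y are open for fingers above the foot ring. Leg tops reach 53 mm above the bench, at 33 to 52 mm radius.
- seat (a point): the stand's seat: centre of the plane of the three ledges, 40 mm above the bench over the stand's origin, axes as the stand's. Ledges reach from 13 mm radius out to the stops, whose inner faces are at 33 mm radius, sloping outward to 38 mm at the top, 13 mm above the seat. The larger lens has 5 mm play each way; seated, its centre is 10 mm above this point.

How it is judged:
At the end, for the whole second after the job is handed in: The larger lens rests in the stand on all three ledges, released and at rest: its centre within 15 mm of the stand's axis, 47.5 to 52 mm above the bench, its faces level within 0.04 rad (2.3 degrees), its weight on the stand. The smaller lens has not been moved by more than 30 mm at any time (horizontal distance between lens and stand below 0.015 m and z of lens in the frame of stand between 0.0475 and 0.052 m and angle between the z axis of lens and the z axis of stand, either way round below 0.04 rad and contact force between lens and stand above 0.3 N and linear speed of lens below 0.02 m/s and angular speed of lens below 0.2 rad/s); the robot touches nothing.
It fails at once if the smaller lens is moved by more than 30 mm (distance of lens_small from where it was at the start of the episode above 0.03 m).
It fails at once if the lens is dropped into the stand from more than about 2 cm (it moves faster than 0.6 m/s among the ledges and stops) (horizontal distance between lens and stand below 0.04 m and z of lens in the frame of stand between 0.03 and 0.065 m and linear speed of lens above 0.6 m/s).
It also fails if it takes over 35 s, if anything falls off the work surface, if the arm or the gripper's body presses on something with over 40 N, if the wrist force passes 120 N, or if a joint passes its speed limit or range.

## Robot

A 6-joint arm with a two-finger parallel gripper is mounted at the origin on the work surface. World frame = base frame: x ahead of the robot, y to its left, z up, the work surface at z = 0. Lengths are in m, angles in rad, forces in N, time in s.
With the tool pointing down it reaches from about 0.25 to 0.775 m from the base axis. Payload 4 kg.
Tool frame: the origin (TCP) lies midway between the tips of the shut fingers; the grasp point (between the pads) lies 19 mm behind it; z points along the fingers, y is the direction in which the jaws open and shut (so a half turn about z gives the same grasp; the last joint's range is limited). The gripper opens to 94 mm and grips with 3 to 60 N. Pads are 16 mm wide; open, the fingers measure 119 mm over their backs; the gripper's body (75 mm by 177 mm) begins 78 mm behind the grasp point.
Start: joints at [-1.359, 0.087, 1.371, -0, 1.684, -0.103], TCP at [0.17, -0.523, 0.206] pointing down, gripper open.
Joint ranges: [-3.1, 3.1], [-0.76, 2.03], [0.27, 2.55], [-1.08, 4.22], [0.17, 2.65], [-2.57, 2.57]. Speed limits (rad/s): [2.79, 2.79, 3.14, 3.14, 3.14, 3.14].

## Interface

Orientations are given as a rotation vector (axis times angle).
In Python, from cell import bot gives the robot as it stands.
- The arm moves only by the shell command python3 -m jog 'ROWS' [OPENING] [FORCE]. ROWS is JSON, a list of rows, each a list of 2 entries, a list of its own where there are three numbers: the shift along the tool's x, y, z in cm, then the turn, a rotation vector about the tool's x, y, z in rad. In form: [[[x, y, z], [rx, ry, rz]], ...]. A call has exactly 8 rows; each row shifts and turns the commanded pose from where the row before left it, along the tool's axes as they then stand; what a row does not reach is not made up. A row lasts 1/12 s, in which the tool goes at most 41.7 mm and 7.16 degrees, less where a joint would pass 70% of its speed; a pose out of reach is approached as far as the arm can. A call is refused whole if a number of a shift passes 4.17 or a number of a turn 0.125, either way. A call with a gripper value outside its range is refused whole. OPENING is the closure, from 0 (fully open) to 1 (shut), set as the call begins (- or left out, the last holds). The fingers move at their own pace and stop on an object; FORCE is the grip in N (left out, the last holds). Time passes only in rows, so rows that do not move let the fingers close, or fill a call up. It gives the time, the measured TCP pose, the force and the opening at its end, in the units of the state.
- bot.observe(): the state, without advancing time (a new reading comes with each control period).
- bot.capture(name): name is "scene" or "top" or "wrist"; returns a dict with "img" (384x512x3 uint8, red, green, blue), "range_z" (384x512 float32, m along the optical axis (not along the pixel's ray), 0 where there is no reading), "fx", "fy", "cx", "cy" (pixels), "dist" ([k1, k2, p1, p2, k3] as OpenCV has them; the pictures are not rectified), "rvec" (rotation vector, rad) and "tvec" (3), from world to camera coordinates, as OpenCV has them; the wrist camera has in their place "mount" (4x4, takes a point from camera to tool coordinates, whose origin is the TCP and whose axes are the flange's). Camera axes: x right, y down, z forward; pixel columns grow to the right and rows downward; lengths in m; the calibration is good to about 2 mm. A picture is of the moment at which its call begins: read the wrist's pose just before it.
- bot.hand_in(): hands the job in, once; it reports no verdict.
The state is a dict: "clock": time; "joint_positions": joint angles; "joint_vel": joint speeds; "effort": joint torques, N m; "position": TCP position; "eef_rot": TCP orientation; "wrist_force": force on the tool from outside, world axes, zero at the start; "moment": the same for the moment, N m; "finger_gap": finger opening in m.
Only numpy, scipy, OpenCV 4.12 (cv2) and the standard library are available. Lean on these libraries where they do the work, as an engineer would, in place of code of your own. Each camera call takes 0.05 s, during which the arm holds its last target.

## Working session

There is one attempt and no reset: what is moved stays moved. The work goes in short steps, Python scripts to look and compute and a shell command to move; the robot and the scene stay as the last step left them, time stands still between calls to the robot, and variables do not carry over. Pictures are saved under pics/ and viewed, and the job is handed in when it is done.

```bash
ls; mkdir -p pics
python3 - <<'E'
from cell import bot
import cv2,numpy as np
s=bot.observe();print(s)
for n in("top","scene"):
    c=bot.capture(n);cv2.imwrite(f"pics/{n}0.png",c["img"][:,:,::-1]);np.save(f"pics/{n}0.npy",c,allow_pickle=True)
    print({k:v for k,v in c.items() if k not in("img","range_z")})
E
```

```text
pics
{'clock': 0.0, 'joint_positions': array([-1.35908897e+00,  8.80006597e-02,  1.37226988e+00, -2.07173025e-06,
        1.68360098e+00, -1.03099225e-01]), 'joint_vel': array([ 0.00029519, -0.00114868, -0.00066989,  0.0001306 ,  0.00043685,
       -0.00075383]), 'effort': array([-2.24876312e-04, -3.40183175e+01, -3.02423501e+01,  7.18155317e-02,
        3.31358111e-02, -1.88623230e-04]), 'position': array([ 0.17017554, -0.5224249 ,  0.20427131]), 'eef_rot': array([-3.10050799e+00, -4.92100591e-01,  1.97379412e-04]), 'wrist_force': array([0.65405573, 0.8920023 , 0.63953792]), 'moment': array([0.00152695, 0.02674327, 0.01218289]), 'finger_gap': 0.09383638213747811}
{'fx': 496.1541809179045, 'fy': 496.1541809179045, 'cx': 250.18390514720505, 'cy': 196.63497138397273, 'dist': array([-0.20049611,  0.        ,  0.        ,  0.        ,  0.        ]), 'rvec': array([ 2.19520569, -2.18446612,  0.0989473 ]), 'tvec': array([0.00946342, 0.49829952, 1.00346199])}
{'fx': 354.50224162553127, 'fy': 354.50224162553127, 'cx': 250.64587605489916, 'cy': 192.11130659959386, 'dist': array([-0.08869912,  0.        ,  0.        ,  0.        ,  0.        ]), 'rvec': array([ 2.39529608,  1.03756503, -0.3167709 ]), 'tvec': array([-0.34616115, -0.27587666,  0.91575986])}
```

View pics/top0.png

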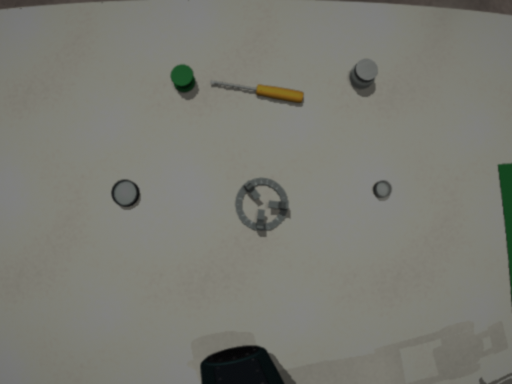

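View pics/scene0.png

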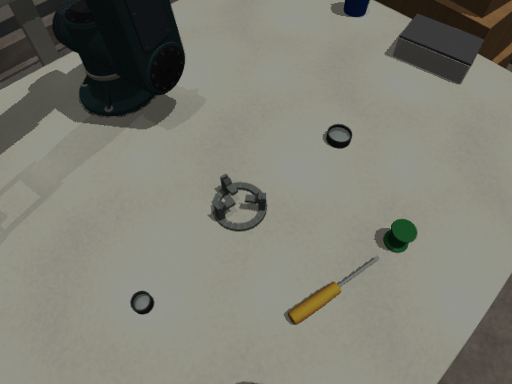

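The top view shows the larger lens at about (125,193), the smaller one at (382,189) and the stand at (262,205). The stand's legs are at about (251,188), (283,209) and (262,224). The upper-left leg is the one opposite the 90° gap, so it marks +x.

```bash
cat > h.py <<'E'
import numpy as np,cv2
def load(n): return np.load(f"pics/{n}.npy",allow_pickle=True).item()
def KD(c): return np.array([[c["fx"],0,c["cx"]],[0,c["fy"],c["cy"]],[0,0,1.]]),np.array(c["dist"])
def cast(c,px,z,Rt=None):
    K,D=KD(c)
    if Rt is None: R=cv2.Rodrigues(c["rvec"])[0];t=np.array(c["tvec"]); Rw=R.T;o=-R.T@t
    else: Rw,o=Rt
    u=cv2.undistortPoints(np.array(px,float).reshape(-1,1,2),K,D).reshape(-1,2)
    d=np.c_[u,np.ones(len(u))]@Rw.T
    return o+d*((z-o[2])/d[:,2])[:,None]
def cloud(c,Rt=None):
    h,w=c["range_z"].shape
    K,D=KD(c); v,u=np.mgrid[:h,:w]
    n=cv2.undistortPoints(np.c_[u.ravel(),v.ravel()].astype(float).reshape(-1,1,2),K,D).reshape(-1,2)
    p=np.c_[n,np.ones(len(n))]*c["range_z"].ravel()[:,None]
    if Rt is None: R=cv2.Rodrigues(c["rvec"])[0];P=(p-c["tvec"])@R
    else: P=p@Rt[0].T+Rt[1]
    return P.reshape(h,w,3)
E
python3 - <<'E'
from h import *
c=load("top0");P=cloud(c)
for nm,(u,v,r) in dict(big=(125,193,22),small=(382,189,18),stand=(262,205,36)).items():
    s=P[v-r:v+r,u-r:u+r].reshape(-1,3);g=c["img"][v-r:v+r,u-r:u+r].reshape(-1,3).mean(1)
    bg=np.median(s[:,2]); print(nm,"bg z",bg,"max z",np.percentile(s[:,2],[5,50,90,99]))
    if nm!="stand":
        m=((c["img"][v-r:v+r,u-r:u+r].mean(2)<70)).astype(np.uint8)
        cn=max(cv2.findContours(m,0,2)[0],key=cv2.contourArea)
        e=cv2.minEnclosingCircle(cn);print(e,cast(c,[[e[0][0]+u-r,e[0][1]+v-r]],.012))
        q=s[s[:,2]>.012]; print("cloud",len(q),(q.min(0)+q.max(0))/2,np.ptp(q,axis=0))
    else:
        m=((P[...,2]>.045)&(P[...,2]<.06));m[:v-r]=0;m[v+r:]=0;m[:,:u-r]=0;m[:,u+r:]=0
        n,l,st,ce=cv2.connectedComponentsWithStats(m.astype(np.uint8))
        for i in range(1,n):
            if st[i,4]>8: print(st[i,4],ce[i],cast(c,[ce[i]],.053))
        # ring: low cloud
        q=s[(s[:,2]>.004)&(s[:,2]<.012)];x=(q.min(0)+q.max(0))/2;print("ring",x,np.ptp(q,axis=0))
c2=load("top0")["img"]
cv2.imwrite("pics/stand_zoom.png",cv2.resize(c2[160:250,215:310,::-1],None,fx=6,fy=6,interpolation=cv2.INTER_CUBIC))
E
```

```text
big bg z 0.0007813862328588095 max z [-0.00312382  0.00078139  0.01764393  0.02288531]
((22.307086944580078, 22.334646224975586), 14.336661338806152) [[0.50426337 0.27342639 0.012     ]]
cloud 551 [0.47736587 0.16470213 0.52499869] [0.11282044 0.27599481 1.02597095]
small bg z 0.0007547672685004525 max z [-0.00263655  0.00075477  0.01711726  0.02210794]
((14.5, 19.0), 7.43313455581665) [[ 0.51430731 -0.2593562   0.012     ]]
cloud 236 [ 0.47793723 -0.12902706  0.52512792] [0.11396314 0.31146357 1.0257125 ]
stand bg z 0.0008323273524864264 max z [-0.00299722  0.00083233  0.01085835  0.05333846]
64 [248.875    185.484375] [[0.5179429 0.0151119 0.053    ]]
69 [283.4057971  204.65217391] [[ 0.4799932  -0.05386969  0.053     ]]
65 [259.93846154 223.36923077] [[ 0.44254038 -0.00719118  0.053     ]]
ring [ 0.48322778 -0.01204786  0.00797812] [0.14860318 0.14861204 0.00795215]
```

View pics/stand_zoom.png

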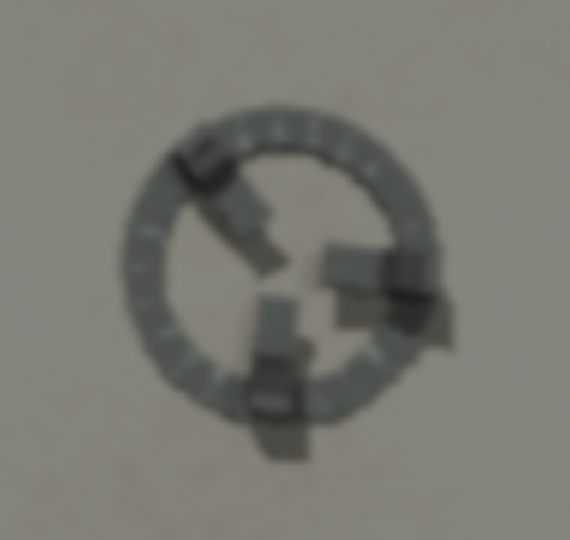

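Run:
```python
from h import *
from cell import bot
c=bot.capture("wrist");print(c["mount"],c["fx"],c["dist"])
L=np.array([[.5179429,.0151119],[.4799932,-.05386969],[.44254038,-.00719118]])
A=np.c_[2*L,np.ones(3)];x=np.linalg.solve(A,(L**2).sum(1));print("ctr",x[:2],np.sqrt(x[2]+x[:2]@x[:2]))
d=L-x[:2];print(np.degrees(np.arctan2(d[:,1],d[:,0])))
```

```text
[[ 9.69184025e-06 -9.67132954e-01 -2.54271213e-01  7.49310931e-02]
 [ 9.99999893e-01  1.26818084e-04 -4.44242616e-04  7.19492005e-05]
 [ 4.61887861e-04 -2.54271182e-01  9.67132852e-01 -1.79216259e-01]
 [ 0.00000000e+00  0.00000000e+00  0.00000000e+00  1.00000000e+00]] 302.2940974349673 [-0.03339895  0.          0.          0.          0.        ]
ctr [ 0.48484729 -0.01161046] 0.042537094072515165
[ 38.9184176  -96.55253564 174.03663952]
```

```bash
python3 -m jog '[[[2.8,-2.4,0],[0,0,0]],[[2.8,-2.4,0],[0,0,0]],[[2.8,-2.4,0],[0,0,0]],[[2.8,-2.4,0],[0,0,0]],[[2.8,-2.4,0],[0,0,0]],[[2.8,-2.4,0],[0,0,0]],[[2.8,-2.4,0],[0,0,0]],[[2.8,-2.4,0],[0,0,0]]]' 0
python3 -m jog '[[[2.8,-2.4,0],[0,0,0]],[[2.8,-2.4,0],[0,0,0]],[[2.8,-2.4,0],[0,0,0]],[[2.8,-2.4,0],[0,0,0]],[[2.8,-2.4,0],[0,0,-0.09]],[[2.8,-2.4,0],[0,0,-0.09]],[[1.4,-1.2,0],[0,0,-0.09]],[[0,0,0],[0,0,-0.09]]]'
```

```text
clock: 0.82
position: [0.3242, -0.2693, 0.2053]
eef_rot: [3.103, 0.492, 0.0]
wrist_force: [0.2, -0.4, -0.7]
finger_gap: 0.0939
clock: 1.48
position: [0.4435, -0.0597, 0.205]
eef_rot: [-2.957, -1.054, -0.0]
wrist_force: [-0.0, -0.0, -0.6]
finger_gap: 0.0939
```

```bash
cat >> h.py <<'E'
def wrist(bot,name):
    s=bot.observe();c=bot.capture("wrist")
    R=cv2.Rodrigues(np.array(s["eef_rot"]))[0];M=np.array(c["mount"])
    Rt=(R@M[:3,:3],R@M[:3,3]+s["position"])
    cv2.imwrite(f"pics/{name}.png",c["img"][:,:,::-1]);return s,c,Rt
E
python3 - <<'E'
from h import *
from cell import bot
s,c,Rt=wrist(bot,"w1");P=cloud(c,Rt);print(s["position"],s["eef_rot"],s["clock"])
m=((P[...,2]>.046)&(P[...,2]<.06)).astype(np.uint8)
n,l,st,ce=cv2.connectedComponentsWithStats(m)
L=[]
for i in range(1,n):
    if st[i,4]>30: print(st[i],ce[i],P[l==i].mean(0));L.append(cast(c,[ce[i]],.053,Rt)[0][:2])
L=np.array(L);print(L)
if len(L)==3:
    x=np.linalg.solve(np.c_[2*L,np.ones(3)],(L**2).sum(1));print("ctr",x[:2],np.sqrt(x[2]+x[:2]@x[:2]))
    d=L-x[:2];print(np.degrees(np.arctan2(d[:,1],d[:,0])))
E
```

```text
[ 0.44352197 -0.05974936  0.20499261] [-2.95741739e+00 -1.05433458e+00 -3.13752197e-04] 1.4833
[240  77  13  20 244] [245.95491803  86.46721311] [0.52069926 0.01559621 0.05130373]
[209 145  21  22 225] [218.63111111 155.53333333] [ 0.44558513 -0.00623889  0.05098268]
[264 146  20  21 210] [273.4047619  156.07619048] [ 0.48325912 -0.05330235  0.05098147]
[[ 0.52063858  0.01547543]
 [ 0.44592337 -0.00627101]
 [ 0.48337863 -0.05306281]]
ctr [ 0.48785026 -0.01109669] 0.04220368909379888
[ 39.02178492 173.43429764 -96.08210551]
```

View pics/w1.png

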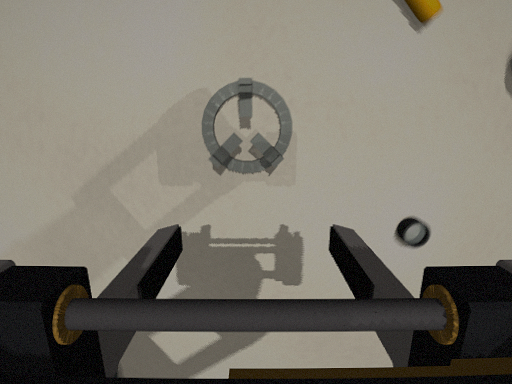

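Wrist view: the stand's legs are at (246,86), (219,156) and (273,156), and the small lens is at (413,232) on the right. This agrees with the top view to within 3 mm. I'll go on to the large lens.

```bash
python3 -m jog '[[[2.9,-2.5,0.5],[0,0,0]],[[2.9,-2.5,0.5],[0,0,0]],[[2.9,-2.5,0.5],[0,0,0]],[[2.9,-2.5,0.5],[0,0,0]],[[2.9,-2.5,0.5],[0,0,0]],[[2.9,-2.5,0.5],[0,0,0]],[[2.9,-2.5,0.5],[0,0,0]],[[2.0,-1.5,0.5],[0,0,0]]]'
python3 -m jog '[[[0,0,0.5],[0,0,0]],[[0,0,0.5],[0,0,0]],[[0,0,0],[0,0,0]],[[0,0,0],[0,0,0]],[[0,0,0],[0,0,0]],[[0,0,0],[0,0,0]],[[0,0,0],[0,0,0]],[[0,0,0],[0,0,0]]]'
python3 - <<'E'
from h import *
from cell import bot
s,c,Rt=wrist(bot,"w2");P=cloud(c,Rt);print(s["position"],s["eef_rot"],s["clock"])
np.save("pics/w2.npy",dict(c,Rt=Rt),allow_pickle=True)
E
```

```text
clock: 2.2
position: [0.4979, 0.2271, 0.1648]
eef_rot: [-2.964, -1.039, 0.0]
wrist_force: [-0.1, -0.9, 0.6]
finger_gap: 0.0937
clock: 2.87
position: [0.4984, 0.2238, 0.156]
eef_rot: [2.965, 1.038, 0.002]
wrist_force: [0.6, 0.2, -0.2]
finger_gap: 0.0941
[0.49838166 0.22384503 0.1560114 ] [2.96484761e+00 1.03842122e+00 1.56741534e-03] 2.8667
```

View pics/w2.png

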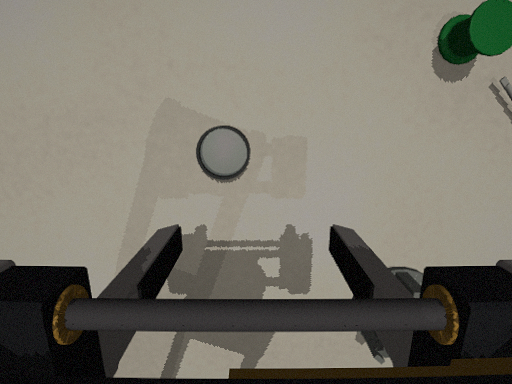

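```bash
cat > lens.py <<'E'
from h import *
def lens(c,Rt,box):
    u0,u1,v0,v1=box
    P=cloud(c,Rt)[v0:v1,u0:u1]
    z=P[...,2]; m=((z>.012)&(z<.03)).astype(np.uint8)
    cn=max(cv2.findContours(m,0,1)[0],key=cv2.contourArea).reshape(-1,2)+[u0,v0]
    W=cast(c,cn,.02,Rt)[:,:2]
    e=cv2.minEnclosingCircle((W*1000).astype(np.float32));print("depth circle mm",e)
    x=np.linalg.lstsq(np.c_[2*W,np.ones(len(W))],(W**2).sum(1),rcond=None)[0];r=np.sqrt(x[2]+x[:2]@x[:2])
    print("fit",x[:2],r)
    g=(c["img"][v0:v1,u0:u1].mean(2)<75).astype(np.uint8)
    cn=max(cv2.findContours(g,0,1)[0],key=cv2.contourArea).reshape(-1,2)+[u0,v0]
    W=cast(c,cn,.02,Rt)[:,:2]
    e=cv2.minEnclosingCircle((W*1000).astype(np.float32));print("dark circle mm",e)
    return x[:2]
def togo(s,target):
    R=cv2.Rodrigues(np.array(s["eef_rot"]))[0]
    print("tool shift cm",100*R.T@(np.array(target)-s["position"]),"tilt",R[:,2],"x ang",np.degrees(np.arctan2(R[1,0],R[0,0])))
E
python3 - <<'E'
from lens import *
from cell import bot
c=np.load("pics/w2.npy",allow_pickle=True).item()
x=lens(c,c["Rt"],(185,265,115,195))
togo(bot.observe(),[x[0],x[1],.02])
c=load("top0");lens(c,None,(105,147,172,216))
E
```

```text
depth circle mm ((509.60565185546875, 275.2296142578125), 28.287471771240234)
fit [0.50952256 0.27529317] 0.02774788714915002
dark circle mm ((509.2104187011719, 274.9208984375), 28.678451538085938)
tool shift cm [ 4.06857594 -3.31537693 13.58937594] tilt [ 7.36375969e-04  1.32693154e-04 -9.99999720e-01] x ang 38.62090014792921
depth circle mm ((505.39990234375, 273.3923645019531), 29.31611442565918)
fit [0.50598479 0.27390682] 0.02769100850757438
dark circle mm ((503.1875305175781, 271.6862487792969), 30.784503936767578)
```

```bash
python3 -m jog '[[[1.0,-0.82,0.5],[0,0,0]],[[1.0,-0.82,0.5],[0,0,0]],[[1.0,-0.82,1],[0,0,0]],[[1.05,-0.82,1.5],[0,0,0]],[[0,0,1.5],[0,0,0]],[[0,0,1.5],[0,0,0]],[[0,0,1],[0,0,0]],[[0,0,0.5],[0,0,0]]]'
python3 -m jog '[[[0,0,1],[0,0,0]],[[0,0,1],[0,0,0]],[[0,0,1],[0,0,0]],[[0,0,0.5],[0,0,0]],[[0,0,0],[0,0,0]],[[0,0,0],[0,0,0]],[[0,0,0],[0,0,0]],[[0,0,0],[0,0,0]]]'
python3 - <<'E'
from lens import *
from cell import bot
s,c,Rt=wrist(bot,"w3");print(s["position"])
togo(s,[.5095,.2753,.004])
E
```

```text
clock: 3.58
position: [0.5078, 0.2758, 0.0722]
eef_rot: [2.964, 1.042, -0.007]
wrist_force: [0.0, 0.0, 0.3]
finger_gap: 0.0939
clock: 4.25
position: [0.5099, 0.2754, 0.0414]
eef_rot: [-2.965, -1.04, -0.003]
wrist_force: [0.3, -0.3, 1.0]
finger_gap: 0.0939
[0.50991568 0.27544705 0.04135498]
tool shift cm [-0.04789801 -0.01661398  3.73541462] tilt [ 1.66333472e-03  5.99757373e-04 -9.99998437e-01] x ang 38.656478974115274
```

View pics/w3.png

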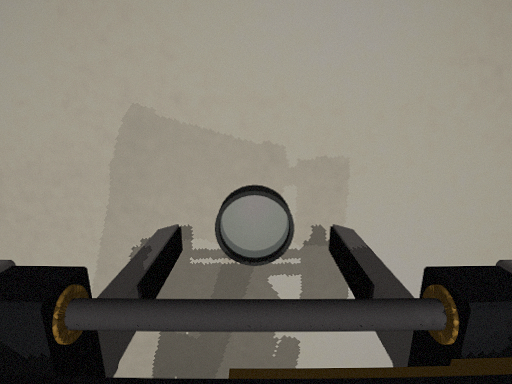

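The lens is centred between the jaws at (254,225). I'll lower and close.

```bash
python3 -m jog '[[[0,0,1],[0,0,0]],[[0,0,1],[0,0,0]],[[0,0,1],[0,0,0]],[[0,0,0.5],[0,0,0]],[[0,0,0.1],[0,0,0]],[[0,0,0],[0,0,0]],[[0,0,0],[0,0,0]],[[0,0,0],[0,0,0]]]'
python3 -m jog '[[[0,0,0],[0,0,0]],[[0,0,0],[0,0,0]],[[0,0,0],[0,0,0]],[[0,0,0],[0,0,0]],[[0,0,0],[0,0,0]],[[0,0,0],[0,0,0]],[[0,0,0],[0,0,0]],[[0,0,0],[0,0,0]]]' 1 25
```

```text
clock: 4.97
position: [0.5097, 0.2754, 0.005]
eef_rot: [2.964, 1.04, 0.002]
wrist_force: [-0.2, 0.2, 1.0]
finger_gap: 0.0939
clock: 5.63
position: [0.5093, 0.2753, 0.0045]
eef_rot: [2.964, 1.04, 0.0]
wrist_force: [-0.7, 0.1, 1.0]
finger_gap: 0.0552
```

```bash
python3 -m jog '[[[0,0,-0.5],[0,0,0]],[[0,0,-1],[0,0,0]],[[0,0,-1.5],[0,0,0]],[[0,0,-1.5],[0,0,0]],[[0,0,-2],[0,0,0]],[[0,0,-2],[0,0,0]],[[0,0,-2],[0,0,0]],[[0,0,-1.5],[0,0,0]]]'
python3 - <<'E'
from lens import *
from cell import bot
s,c,Rt=wrist(bot,"w4");print(s["position"],s["wrist_force"],s["finger_gap"])
togo(s,[.4879,-.0111,.125])
E
```

```text
clock: 6.3
position: [0.5099, 0.2755, 0.1273]
eef_rot: [-2.964, -1.04, -0.004]
wrist_force: [-0.3, 0.7, -1.9]
finger_gap: 0.0554
[0.50987832 0.27546531 0.1273337 ] [-0.29023276  0.73704244 -1.92789373] 0.055394293851850296
tool shift cm [-19.61925872  21.00300597   0.20024434] tilt [ 2.68496777e-03  9.50012109e-04 -9.99995944e-01] x ang 38.6622387560872
```

View pics/w4.png

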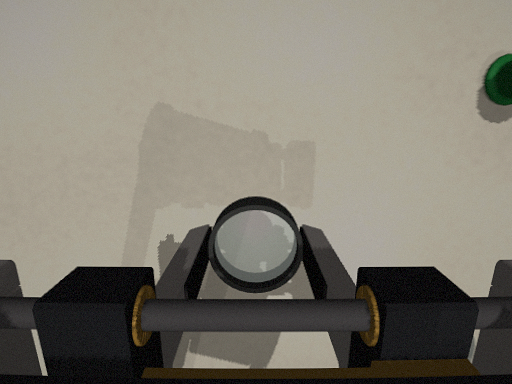

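The lens is held level at (255,245). I'll carry it to a point 8 cm short of the stand along tool x so I can look at the stand again.

```bash
python3 -m jog '[[[-0.84,0.64,0],[0,0,0]],[[-1.46,1.11,0],[0,0,0]],[[-2.09,1.59,0],[0,0,0]],[[-2.09,1.59,0],[0,0,0]],[[-2.09,1.59,0],[0,0,0]],[[-2.09,1.59,0],[0,0,0]],[[-2.09,1.59,0],[0,0,0]],[[-2.09,1.59,0],[0,0,0]]]'
python3 -m jog '[[[-2.09,1.59,0],[0,0,0]],[[-2.09,1.59,0],[0,0,0]],[[-2.09,1.59,0],[0,0,0]],[[-2.09,1.59,0],[0,0,0]],[[-2.09,1.59,0],[0,0,0]],[[-1.46,1.11,0],[0,0,0]],[[-0.84,0.64,0],[0,0,0]],[[0,0,0],[0,0,0]]]'
python3 -m jog '[[[0,0,0],[0,0,0]],[[0,0,0],[0,0,0]],[[0,0,0],[0,0,0]],[[0,0,0],[0,0,0]],[[0,0,0],[0,0,0]],[[0,0,0],[0,0,0]],[[0,0,0],[0,0,0]],[[0,0,0],[0,0,0]]]'
python3 - <<'E'
from lens import *
from cell import bot
s,c,Rt=wrist(bot,"w5");P=cloud(c,Rt);print(s["position"],s["clock"])
m=((P[...,2]>.046)&(P[...,2]<.06)).astype(np.uint8);m[215:]=0
n,l,st,ce=cv2.connectedComponentsWithStats(m)
L=[]
for i in range(1,n):
    if st[i,4]>30: print(st[i],ce[i],P[l==i].mean(0));L.append(cast(c,[ce[i]],.053,Rt)[0][:2])
L=np.array(L);print(L)
if len(L)==3:
    x=np.linalg.solve(np.c_[2*L,np.ones(3)],(L**2).sum(1));print("ctr",x[:2],np.sqrt(x[2]+x[:2]@x[:2]))
    d=L-x[:2];print(np.degrees(np.arctan2(d[:,1],d[:,0])));togo(s,[x[0],x[1],.125])
E
```

```text
clock: 7.02
position: [0.4619, 0.0926, 0.1227]
eef_rot: [-2.964, -1.04, 0.005]
wrist_force: [-0.8, -0.0, -1.9]
finger_gap: 0.0556
clock: 7.68
position: [0.4235, -0.0626, 0.1233]
eef_rot: [-2.966, -1.035, 0.003]
wrist_force: [1.0, -0.7, -1.1]
finger_gap: 0.0555
clock: 8.35
position: [0.4251, -0.0608, 0.1245]
eef_rot: [2.964, 1.041, 0.0]
wrist_force: [-1.1, 0.3, -1.5]
finger_gap: 0.0555
[ 0.42505573 -0.06083346  0.1244935 ] 8.35
[246  42  19  28 477] [254.92662474  54.88469602] [0.52097566 0.01571188 0.05110807]
[205 135  28  29 385] [218.68831169 149.27012987] [ 0.44546418 -0.00620362  0.05106016]
[278 135  28  29 372] [291.6155914  149.21236559] [ 0.48333838 -0.05340403  0.05114403]
[[ 0.52073884  0.01551854]
 [ 0.44575624 -0.00625656]
 [ 0.48335075 -0.05312357]]
ctr [ 0.48779939 -0.0110433 ] 0.04231476117285871
[ 38.88213667 173.50466327 -96.03476863]
tool shift cm [ 8.00980781  0.03533374 -0.0506256 ] tilt [ 8.75001603e-05 -1.05322291e-04 -9.99999991e-01] x ang 38.686415740747
```

View pics/w5.png

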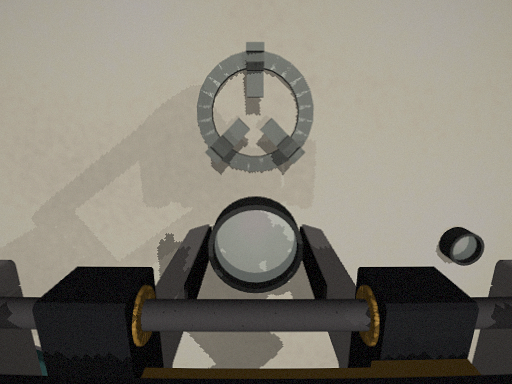

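The stand's legs are at (255,55), (219,149) and (292,149), giving the same centre as before, straight ahead by 8.0 cm. Next I move over it and start down.

```bash
python3 -m jog '[[[0.7,0.03,0],[0,0,0]],[[1.3,0,0],[0,0,0]],[[1.5,0,0],[0,0,0]],[[1.5,0,0],[0,0,0]],[[1.3,0,0],[0,0,0]],[[1.0,0,0.2],[0,0,0]],[[0.7,0,0.5],[0,0,0]],[[0,0,0.8],[0,0,0]]]'
python3 -m jog '[[[0,0,1],[0,0,0]],[[0,0,1],[0,0,0]],[[0,0,1],[0,0,0]],[[0,0,0.8],[0,0,0]],[[0,0,0.4],[0,0,0]],[[0,0,0.2],[0,0,0]],[[0,0,0],[0,0,0]],[[0,0,0],[0,0,0]]]'
python3 - <<'E'
from lens import *
from cell import bot
s,c,Rt=wrist(bot,"w6");print(s["position"],s["wrist_force"],s["finger_gap"])
togo(s,[.4878,-.0111,.046])
c=bot.capture("scene");cv2.imwrite("pics/s6.png",cv2.resize(c["img"][150:250,180:300,::-1],None,fx=6,fy=6))
E
```

```text
clock: 9.07
position: [0.4892, -0.0103, 0.1095]
eef_rot: [2.963, 1.042, 0.003]
wrist_force: [-0.4, -0.4, -1.8]
finger_gap: 0.0549
clock: 9.73
position: [0.4879, -0.0114, 0.0658]
eef_rot: [2.964, 1.039, 0.001]
wrist_force: [0.6, -1.0, -1.1]
finger_gap: 0.0558
[ 0.48790184 -0.01141691  0.06582666] [ 0.6292772  -1.03896243 -1.1039314 ] 0.0557608063945227
tool shift cm [ 0.01081571 -0.03239845  1.98265152] tilt [ 8.09204239e-04 -1.84644928e-04 -9.99999656e-01] x ang 38.65002419220492
```

View pics/w6.png

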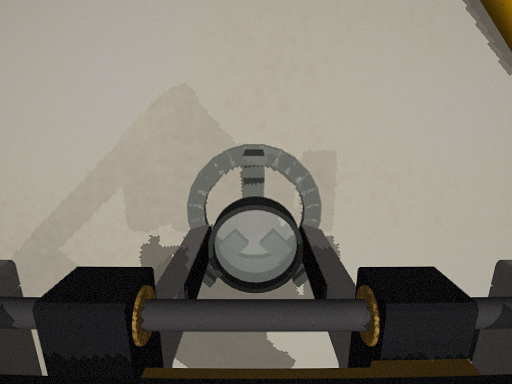

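View pics/s6.png

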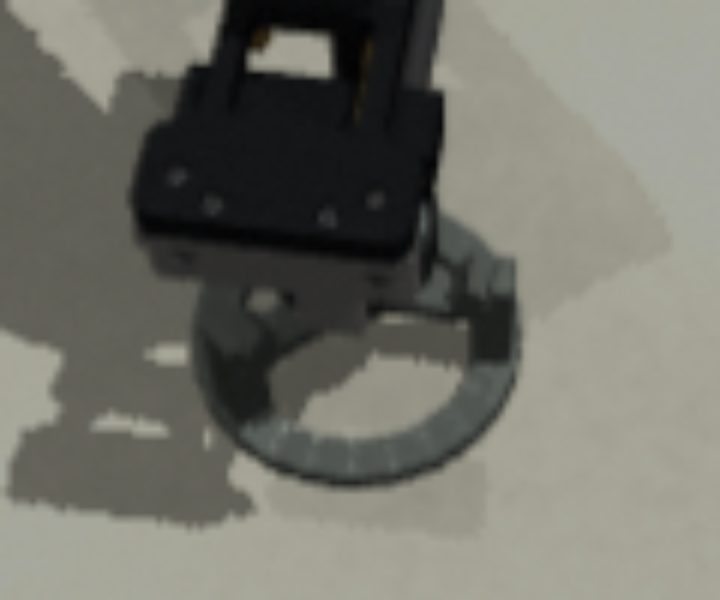

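Wrist view: the lens at (255,243) is centred over the stand, with the two rear legs visible symmetrically through the glass and the front leg at (254,155). I'll lower gently while watching the force.

```bash
python3 -m jog '[[[0,0,0.3],[0,0,0]],[[0,0,0.4],[0,0,0]],[[0,0,0.4],[0,0,0]],[[0,0,0.3],[0,0,0]],[[0,0,0.1],[0,0,0]],[[0,0,0],[0,0,0]],[[0,0,0],[0,0,0]],[[0,0,0],[0,0,0]]]'
python3 -m jog '[[[0,0,0.1],[0,0,0]],[[0,0,0.1],[0,0,0]],[[0,0,0.1],[0,0,0]],[[0,0,0.1],[0,0,0]],[[0,0,0],[0,0,0]],[[0,0,0],[0,0,0]],[[0,0,0],[0,0,0]],[[0,0,0],[0,0,0]]]'
```

```text
clock: 10.5
position: [0.4878, -0.0113, 0.0506]
eef_rot: [2.964, 1.04, 0.0]
wrist_force: [-0.3, 0.3, -2.1]
finger_gap: 0.0557
clock: 11.17
position: [0.4877, -0.0113, 0.0465]
eef_rot: [2.964, 1.04, 0.0]
wrist_force: [-0.1, -1.0, -1.5]
finger_gap: 0.0556
```

```bash
python3 -m jog '[[[0,0,0.05],[0,0,0]],[[0,0,0.05],[0,0,0]],[[0,0,0.04],[0,0,0]],[[0,0,0],[0,0,0]],[[0,0,0],[0,0,0]],[[0,0,0],[0,0,0]],[[0,0,0],[0,0,0]],[[0,0,0],[0,0,0]]]'
```

```text
clock: 11.83
position: [0.4877, -0.0113, 0.0451]
eef_rot: [2.964, 1.04, 0.0]
wrist_force: [0.4, 0.4, -1.4]
finger_gap: 0.0554
```

```bash
python3 -m jog '[[[0,0,0.05],[0,0,0]],[[0,0,0.03],[0,0,0]],[[0,0,0],[0,0,0]],[[0,0,0],[0,0,0]],[[0,0,0],[0,0,0]],[[0,0,0],[0,0,0]],[[0,0,0],[0,0,0]],[[0,0,0],[0,0,0]]]'
```

```text
clock: 12.5
position: [0.4877, -0.0113, 0.0445]
eef_rot: [2.964, 1.04, 0.0]
wrist_force: [0.2, 0.6, 0.2]
finger_gap: 0.0554
```

The wrist force went from about −1.5 to +0.2 N at the expected height, so the ledges are now carrying the lens. Releasing.

```bash
python3 -m jog '[[[0,0,0],[0,0,0]],[[0,0,0],[0,0,0]],[[0,0,0],[0,0,0]],[[0,0,0],[0,0,0]],[[0,0,0],[0,0,0]],[[0,0,0],[0,0,0]],[[0,0,0],[0,0,0]],[[0,0,0],[0,0,0]]]' 0.15
python3 -m jog '[[[0,0,-0.3],[0,0,0]],[[0,0,-0.5],[0,0,0]],[[0,0,-1],[0,0,0]],[[0,0,-1.5],[0,0,0]],[[0,0,-1.5],[0,0,0]],[[0,0,-2],[0,0,0]],[[0,0,-2],[0,0,0]],[[0,0,-2],[0,0,0]]]'
python3 -m jog '[[[-1,0,0],[0,0,0]],[[-2,0,0],[0,0,0]],[[-2,0,0],[0,0,0]],[[-2,0,0],[0,0,0]],[[-1,0,0],[0,0,0]],[[0,0,0],[0,0,0]],[[0,0,0],[0,0,0]],[[0,0,0],[0,0,0]]]'
python3 - <<'E'
from lens import *
from cell import bot
s,c,Rt=wrist(bot,"w7");P=cloud(c,Rt);print(s["position"],s["wrist_force"],s["finger_gap"])
d=np.hypot(P[...,0]-.4878,P[...,1]+.0111)
m=(P[...,2]>.045)&(P[...,2]<.08)&(d<.031)
q=P[m];A=np.c_[q[:,:2]-[.4878,-.0111],np.ones(len(q))];f=np.linalg.lstsq(A,q[:,2],rcond=None)[0]
print(len(q),"tilt",f[:2],"top z",f[2], "centre",q.mean(0), (q.min(0)+q.max(0))/2,np.ptp(q,axis=0))
E
```

```text
clock: 13.17
position: [0.4876, -0.0113, 0.0443]
eef_rot: [2.964, 1.04, -0.0]
wrist_force: [-0.1, -0.0, -0.4]
finger_gap: 0.08
clock: 13.83
position: [0.4877, -0.0113, 0.1543]
eef_rot: [2.964, 1.04, 0.002]
wrist_force: [-0.1, -0.8, 0.4]
finger_gap: 0.0802
clock: 14.5
position: [0.4255, -0.061, 0.1522]
eef_rot: [-2.964, -1.04, -0.001]
wrist_force: [-0.2, -0.7, 0.3]
finger_gap: 0.0801
[ 0.42554527 -0.06101985  0.15219818] [-0.24301695 -0.68605645  0.27010292] 0.08010193944818086
3353 tilt [0.00328158 0.00272429] top z 0.05635534161655959 centre [ 0.4883936  -0.01157527  0.05635599] [ 0.48798073 -0.01191347  0.05644503] [0.0557183  0.05584628 0.01141827]
```

View pics/w7.png

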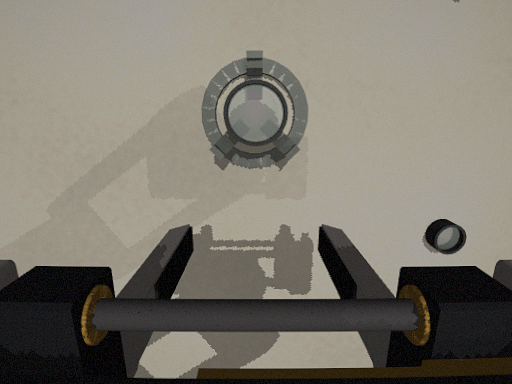

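The lens sits at (255,113), between the three stops. I'll check the rim height against the leg tops and compare the glass reading with the one from when it lay on the bench.

Run:
```python
from lens import *
from cell import bot
def rep(P,x,lo,hi):
    d=np.hypot(P[...,0]-x[0],P[...,1]-x[1])
    for a,b in((0,.02),(.0255,.0275)):
        m=(d>a)&(d<b)&(P[...,2]>lo)&(P[...,2]<hi);q=P[m];v=q[:,:2]-x
        f=np.linalg.lstsq(np.c_[v,np.ones(len(q))],q[:,2],rcond=None)[0];print(a,len(q),"tilt",f[:2].round(4),"z",f[2].round(4),np.median(q[:,2]).round(4),"p90",np.percentile(q[:,2],90).round(4))
c0=np.load("pics/w2.npy",allow_pickle=True).item()
print("bench");rep(cloud(c0,c0["Rt"]),np.array([.5095,.2753]),.012,.03)
s,c,Rt=wrist(bot,"w8");P=cloud(c,Rt)
print("seat");rep(P,np.array([.488,-.0117]),.05,.07)
c=bot.capture("top");cv2.imwrite("pics/top9.png",c["img"][:,:,::-1]);a=load("top0")
lens(a,None,(365,400,172,207));lens(c,None,(365,400,172,207))
print("top cam seat");rep(cloud(c),np.array([.485,-.012]),.05,.07)
print(bot.observe()["wrist_force"])
```

```text
bench
0 1130 tilt [-0.0072 -0.0049] z 0.0164 0.0165 p90 0.0179
0.0255 315 tilt [-0.0008  0.0003] z 0.02 0.02 p90 0.021
seat
0 1648 tilt [ 0.0045 -0.0009] z 0.0564 0.0565 p90 0.0578
0.0255 473 tilt [0.0019 0.0002] z 0.06 0.06 p90 0.061
depth circle mm ((517.5328979492188, -265.9674987792969), 19.003604888916016)
fit [ 0.51731001 -0.26554706] 0.01779314840676351
dark circle mm ((514.9400634765625, -263.6749267578125), 18.969989776611328)
depth circle mm ((517.6807250976562, -265.23345947265625), 19.186662673950195)
fit [ 0.51712977 -0.26548711] 0.017860576761432073
dark circle mm ((513.5975341796875, -258.2189025878906), 15.26691722869873)
top cam seat
0 312 tilt [ 0.0046 -0.0269] z 0.0563 0.0563 p90 0.059
0.0255 70 tilt [0.0011 0.0109] z 0.0591 0.0595 p90 0.0619
[-0.26614366  0.2480111  -0.42893577]
```

View pics/top9.png

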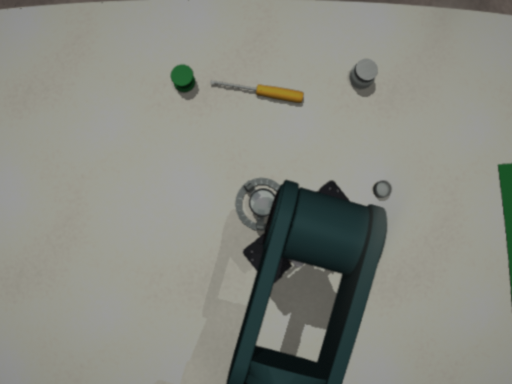

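The rim is at z = 60.0 mm (centre 50 mm), level within 0.002 rad and under 1 mm off axis. The smaller lens has not moved and the gripper is clear, so I'm handing in.

```bash
python3 -c "
from cell import bot
print(bot.hand_in())"
```

```text
the job is handed in; nothing more can be done
None
```

I picked up the larger lens and lowered it into the stand until the ledges took its weight. I then let go, backed the gripper off and handed the job in; no verdict was reported.

**Last checks (wrist camera):**
- **Height and level:** the rim top is 60.0 mm above the bench, so the lens centre is at 50 mm. It is level within about 0.002 rad.
- **Centring:** the lens is less than 1 mm from the stand's axis.
- **Smaller lens:** it has not moved. The depth fit from the top camera agrees to within 0.2 mm before and after.
- **Robot:** the gripper is clear of everything. The clock read about 14.5 s before the last looks.

**Checks that disagreed:**
- **Top camera position:** it put the stand 3 mm, and the lens 3.5 mm, nearer the robot in x than the wrist camera did. I used the wrist camera for both the pick and the place.
- **Top camera tilt:** after the arm partly blocked its view, it gave a noisy tilt of 0.011 rad on the rim and 0.027 on the glass, still under the 0.04 limit.
- **Smaller lens by brightness:** this cruder measurement shifted about 5.6 mm between pictures. I put that down to a change in light, as the depth fit did not shift.

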